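# Show a set ring to the bench camera, face-on then side-on

### The job

Three wooden ring clamps lie in the rack; take out the one whose jaws hold the ring with the big round stone, gripping it by the wood, and hold the stone in the air 90 mm straight in front of the inspection camera's lens, facing squarely into it, still for two seconds. Then turn it a quarter turn so that the lens looks straight through the ring's finger hole, with the stone again centred 90 mm in front of the lens, and finish while still holding it there. Touch nothing with the ring or its stone, and leave the camera and the other things as they are.

Things in the scene. Friction and masses are not known exactly. Their poses are not given: they have to be found in the camera images.
- clamp_stone: Wooden ring clamp holding the stone ring, 70 to 110 g, rigid. Flat-sided beech, 110 long x 26 wide x 24 high mm (last 8 mm at the jaws 23 x 19), a wedge sticking out 20 mm at the rear. Origin: centre of the wood's underside; x along it to the jaws and ring, y across its 26 mm width, z up. Lies level in a rack notch; grip it across the width, at the middle, between the rails.
- stone_ring: The ring fixed in that clamp's jaws: 24 mm across, 4 mm wide, with a round setting 18 mm across and a domed stone that faces along +x. Origin: ring centre, at (61.5, 0, 12) mm in the frame of clamp_stone, same axes; y is the axis of the finger hole.
- stone (a point): Front of the domed stone, at (84, 0, 12) mm in the frame of clamp_stone and moving with it, same axes (x: the way the stone faces).
- clamp_band: Same kind of ring clamp, holding a plain band ring without a stone. Origin and axes as clamp_stone. Stays in the rack.
- clamp_empty: Same kind of ring clamp with empty jaws. Origin and axes as clamp_stone. Stays in the rack.
- rack: Fixed dark wooden rack; origin: centre of its underside. Base board 130 (x) x 200 (y) x 10 mm; cross rails 12 mm thick at x = -36 and +36 mm, 48 mm high, with notches 29.6 mm wide, floors 36 mm above the bench, at y = -62, 0, +62 mm. One clamp lies along x in each, jaws to +x, order random. Between the rails (60 mm clear) its sides are free down to the base board.
- lens (a point): Centre of the inspection camera's front glass, 0.21 to 0.29 m up; x is the viewing direction, out of the lens, 8 to 29 degrees below level; y is level. The head is a cylinder 125 mm long, 60 mm across at the lens (white ring light 20 mm deep), 44 mm behind. Its height and tilt are set anew each time and held only by friction: do not knock it.
- focus (a point): The point in the air where the camera is sharp, 90 mm straight ahead of the lens: (90, 0, 0) mm in the frame of lens, same axes.
- camera_stand: The camera's stand, fixed: base plate 150 x 120 x 14 mm, white, and a steel post 18 mm thick, 385 mm high, that carries the head about 85 mm in front of it by a sliding block and an arm. Origin: foot of the post on the bench; x level, the way the camera looks; the plate reaches from -40 to +110 mm in x.
- pliers: Flat-nose pliers with black grips lying on the bench, 145 x 51 x 12 mm, jaws to +x; origin under the middle. Bystander.
- tin: Round lidded aluminium tin, 65 mm across, 32 mm high; origin: centre of its underside. Bystander.
Not all that is in view belongs to the job. What is shaped like the clamp_stone but orange is not meant. Several things have the shape of the rack; the one meant has the colours described above.

How it is judged:
By the outcome, as a careful person would: the job done as asked, in the order asked, and still so for the second after the job is handed in, while the arm keeps its last pose, push and grip.
It also fails if it takes over 45 s, if anything falls off the work surface, if the arm or the gripper's body presses on something with over 40 N, if the wrist force passes 120 N, or if a joint passes its speed limit or range.

### The arm

A 7-joint arm with a two-finger parallel gripper is mounted at the origin on the work surface. World frame = base frame: x ahead of the robot, y to its left, z up, the work surface at z = 0. Lengths are in m, angles in rad, forces in N, time in s.
With the tool pointing down it reaches from about 0.425 to 0.95 m from the base axis. Payload 4.7 kg.
Tool frame: the origin (TCP) lies midway between the tips of the shut fingers; the grasp point (between the pads) lies 19 mm behind it; z points along the fingers, y is the line along which they close (so a half turn about z gives the same grasp; the last joint's range is limited). The gripper opens to 85 mm and grips with 20 to 120 N. Pads are 22 mm wide; open, the fingers measure 114 mm over their backs; the gripper's body (76 mm by 85 mm) begins 54 mm behind the grasp point. The pads swing forward as they close: fully open they stand 13 mm farther back than shut.
Start: joints at [1.255, 0.469, -0.049, 1.532, 0.024, 1.141, -0.082], TCP at [0.191, -0.647, 0.231] pointing down, gripper open.
Joint ranges: [-2.59, 2.59], [-0.33, 1.99], [-1.39, 1.29], [0.1, 2.45], [-1.04, 4.18], [0.21, 1.99], [-2.66, 2.66]. Speed limits (rad/s): [2.57, 2.57, 3.14, 3.14, 3.14, 3.14, 3.14].

### API

Orientations are given as a rotation vector (axis times angle).
In Python, from cell import robot gives the robot as it stands. The module is installed in compiled form; this text tells all that it offers.
- The arm moves only by the shell command python3 -m creep 'ROWS'. ROWS is a JSON object whose one key "series" holds one flat list of numbers, 7 for each row, row after row: the opening, from 0 (shut) to 1 (fully open), then the shift along the tool's x, y, z in m, then the turn, a rotation vector about the tool's x, y, z in rad. In form: {"series": [claw, dx, dy, dz, wx, wy, wz, claw, dx, dy, dz, wx, wy, wz, ...]}. A call has 1 to 5 rows; each row shifts and turns the commanded pose from where the row before left it, along the tool's axes as they then stand; what a row does not reach is not made up. A row lasts 1/10 s, in which the tool goes at most 50 mm and 8.59 degrees, less where a joint would pass 70% of its speed; a pose out of reach is approached as far as the arm can. A call is refused whole if a number of a shift passes 0.05 or a number of a turn 0.15, either way. A call with a gripper value outside its range is refused whole. The fingers move at their own pace and stop on an object; the grip force is fixed at half the most. Time passes only in rows, so rows that do not move let the fingers close. It gives the time, the measured TCP pose, the force, the opening and the grip force at its end, in the units of the state.
- robot.get_state(): the state, without advancing time (a new reading comes with each control period).
- robot.capture(name): name is "scene" or "top"; returns (picture, depth): 384x512x3 uint8, red, green, blue; 384x512 float32, m along the optical axis (not along the pixel's ray), 0 where there is no reading.
- robot.camera_params(name): a dict with "fov_y" (degrees; the focal length in pixels is half the picture's height over the tangent of half this angle, whatever the lens; pixels are square), "cx", "cy" (the principal point, pixels), "rvec" (rotation vector, rad) and "tvec" (3), from world to camera coordinates, as OpenCV has them. Camera axes: x right, y down, z forward; pixel columns grow to the right and rows downward; lengths in m; the calibration is good to about 2 mm. A picture is of the moment at which its call begins. camera_params takes no time and is no camera call.
- robot.job_done(): hands the job in; it is judged then, once.
Trained networks look in the newest picture that a camera, given by its name, has taken for a name from the list of things; names that differ only in an ending like _2 or _b are one class to them, and where a whole thing is asked for, a point or a joint stands for the part that bears it (a point fixed in the world has none). Each returns a list of dicts, best first, with "score" (0 to 1); they miss things now and then, are a little off and sometimes report something else, mostly with a low value. They report only what shows in the picture. A call takes as long as a camera call. They do not tell look-alikes from the thing itself.
- robot.search_frame(camera, name): "point" ([column, row] in pixels, amid what is visible of it).
- robot.regions_of(camera, name): "mask" (384x512 bool, what is visible of it) and "point" ([column, row] in pixels, amid what is visible of it).
The state is a dict: "t": time; "joint_positions": joint angles; "qd": joint speeds; "joint_torque": joint torques, N m; "eef_pos": TCP position; "eef_rot": TCP orientation; "force": force on the tool from outside, world axes, zero at the start; "wrist_torque": the same for the moment, N m; "finger_gap": opening from 0.0 (shut) to 1.0 (fully open); "finger_force": force on a finger pad.
Only numpy, scipy, OpenCV 4.12 (cv2) and the standard library are available. Lean on these libraries where they do the work, as an engineer would, in place of code of your own. Each camera call takes 0.05 s, during which the arm holds its last target. There are 200 camera calls.

## Working session

There is one attempt and no reset: what is moved stays moved. The work goes in short steps, Python scripts to look and compute and a shell command to move; the robot and the scene stay as the last step left them, time stands still between calls to the robot, and variables do not carry over. Pictures are saved under pics/ and viewed, at most 10 in all, crops included, and the job is handed in when it is done.

```bash
mkdir -p pics; cat > h.py <<'E'
import numpy as np, cv2
from cell import robot
from scipy.spatial.transform import Rotation as R
def cam(n):
    p=robot.camera_params(n); f=192/np.tan(np.radians(p['fov_y'])/2)
    return f,p['cx'],p['cy'],R.from_rotvec(np.ravel(p['rvec'])).as_matrix(),np.ravel(p['tvec'])
def world(n,u,v,d):
    f,cx,cy,M,t=cam(n); u,v,d=map(np.asarray,(u,v,d))
    P=np.stack([(u-cx)/f*d,(v-cy)/f*d,d],-1); return (P-t)@M
def cloud(n,D):
    v,u=np.mgrid[:384,:512]; return world(n,u,v,D)
E
python3 - <<'E'
from h import *
for n in('scene','top'):
    I,D=robot.capture(n); np.savez('pics/%s0.npz'%n,I=I,D=D); cv2.imwrite('pics/%s0.png'%n,cv2.resize(I[:,:,::-1],None,fx=1.5,fy=1.5,interpolation=cv2.INTER_CUBIC))
    W=cloud(n,D)
    print(n,cam(n)[0],(-cam(n)[3].T@cam(n)[4]).round(3))
    for k in('clamp_stone','stone_ring','clamp_band','clamp_empty','rack','lens','camera_stand','pliers','tin'):
        for r in robot.regions_of(n,k)[:4]:
            m=r['mask']&(D>0); print(k,round(r['score'],2),np.round(r['point']),m.sum(),np.median(W[m],0).round(3) if m.any() else '')
print(robot.get_state())
E
```

```text
scene 367.86974374382373 [ 1.161 -0.598  0.803]
clamp_stone 0.91 [192. 212.] 442 [ 0.407 -0.096  0.019]
clamp_stone 0.79 [250. 185.] 178 [0.474 0.09  0.059]
clamp_band 0.6 [269. 184.] 226 [0.502 0.149 0.059]
clamp_empty 0.71 [288. 186.] 165 [0.552 0.185 0.059]
clamp_empty 0.67 [132. 195.] 1282 [ 0.554 -0.347  0.305]
rack 0.81 [308. 158.] 1185 [0.454 0.414 0.022]
rack 0.65 [267. 199.] 1182 [0.514 0.138 0.018]
rack 0.52 [130. 196.] 1355 [ 0.554 -0.347  0.305]
lens 0.65 [130. 200.] 1364 [ 0.554 -0.345  0.304]
camera_stand 0.88 [111. 272.] 5226 [ 0.555 -0.412  0.147]
camera_stand 0.46 [128. 198.] 1180 [ 0.555 -0.348  0.306]
pliers 0.81 [243. 260.] 366 [ 0.651 -0.103  0.009]
tin 0.8 [334. 232.] 409 [0.781 0.143 0.03 ]
top 487.3384948668534 [ 0.358 -0.023  1.542]
clamp_stone 0.62 [216. 250.] 273 [0.457 0.107 0.06 ]
stone_ring 0.17 [216. 249.] 404 [0.461 0.104 0.059]
clamp_band 0.81 [199. 240.] 380 [0.498 0.153 0.059]
clamp_empty 0.84 [187. 223.] 357 [0.54  0.199 0.059]
rack 0.9 [114. 255.] 2769 [0.447 0.426 0.012]
rack 0.57 [203. 239.] 1630 [0.495 0.146 0.011]
lens 0.96 [384. 213.] 923 [ 0
[... 223 characters left out ...]
t': 1.0, 'joint_positions': array([ 1.25512445,  0.46863503, -0.04861266,  1.53251504,  0.02410673,
        1.14097499, -0.08231641]), 'qd': array([-0.00059245,  0.00087799, -0.00109584, -0.00151752,  0.00069516,
        0.00194398,  0.00068359]), 'joint_torque': array([-8.81517349e-05, -5.10172570e+01, -4.69543005e-02, -2.38019300e+01,
        1.07342983e-02,  9.63818457e-04, -5.40932973e-06]), 'eef_pos': array([ 0.19098334, -0.64743602,  0.23130488]), 'eef_rot': array([3.10930696e+00, 4.48924268e-01, 7.38389646e-05]), 'force': array([ 0.72595004,  0.12188932, -0.1087289 ]), 'wrist_torque': array([-0.00177404,  0.00167135,  0.03630756]), 'finger_force': 0.0, 'finger_gap': 0.999071789024295}
```

View pics/scene0.png

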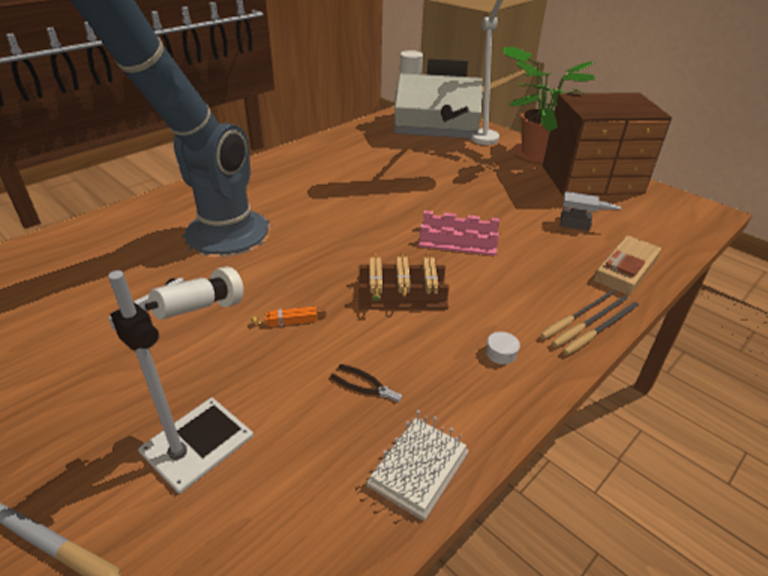

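View pics/top0.png

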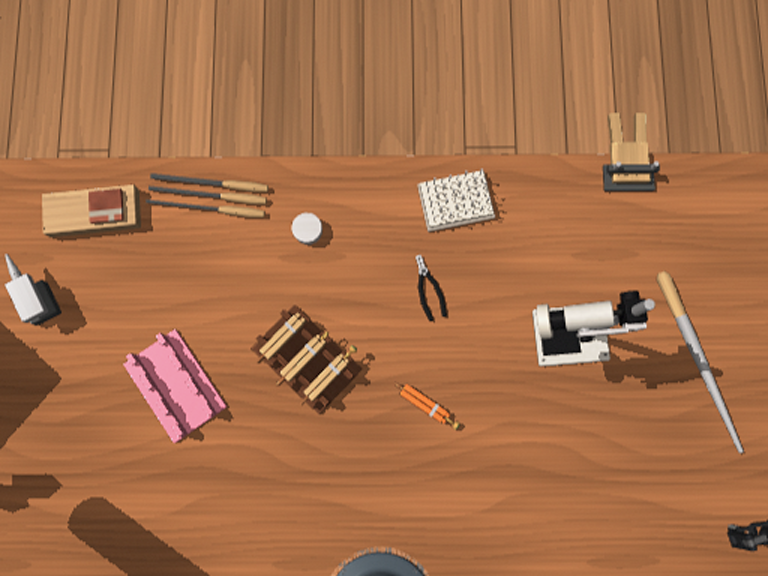

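```bash
python3 - <<'E'
import cv2,numpy as np
a=np.load('pics/scene0.npz')['I'][150:235,170:310,::-1];b=np.load('pics/top0.npz')['I'][195:285,155:265,::-1]
a=cv2.resize(a,(560,340),interpolation=cv2.INTER_CUBIC);b=cv2.resize(b,(220,180),interpolation=cv2.INTER_CUBIC)
c=np.zeros((340,780,3),np.uint8);c[:,:560]=a;c[:180,560:]=b;cv2.imwrite('pics/crop1.png',c)
E
```

```text
(no output)
```

View pics/crop1.png

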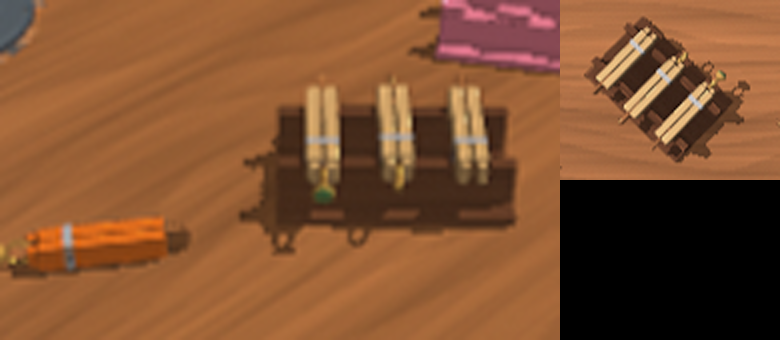

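The clamp with the green stone is at scene (250,185), which is top (216,250). The look-alikes are the band clamp at scene (269,184) and top (199,240), the empty clamp at scene (288,186) and top (187,223), and the orange clamp at scene (192,212), top about (286,271). The pink rack at scene (308,158) is not the one meant. The crop confirms the leftmost clamp in the scene view, with the jaws and stone towards the scene camera.

```bash
cat > m.py <<'E'
from h import *
from scipy.optimize import least_squares
S={n:np.load('pics/%s0.npz'%n) for n in('scene','top')}
W={n:cloud(n,S[n]['D']) for n in S}
for n in S:
    w=W[n];I=S[n]['I'].astype(int)
    for k,c in(('stone',(.465,.10)),('band',(.50,.15)),('empty',(.545,.195))):
        m=(abs(w[...,2]-.06)<.006)&(np.hypot(w[...,0]-c[0],w[...,1]-c[1])<.09)&(I[...,0]>I[...,2]+25)&(I[...,0]>125)
        l,lab,st,cc=cv2.connectedComponentsWithStats(m.astype(np.uint8),connectivity=8)
        j=max(range(1,l),key=lambda j:(st[j,4]>60)/(1e-3+np.hypot(*(w[lab==j][:,:2].mean(0)-c))))
        p=w[lab==j]; r=cv2.minAreaRect((p[:,:2]*1000).astype(np.float32))
        e=np.linalg.eigh(np.cov(p[:,:2].T))[1][:,1]; e*=np.sign(e[0])
        print(n,k,len(p),'rect',np.round(r[0],1),np.round(r[1],1),round(r[2],1),'pca',np.degrees(np.arctan2(e[1],e[0])).round(1),'z',np.median(p[:,2]).round(4))
    # plate
    m=(abs(w[...,2]-.014)<.006)&(abs(w[...,0]-.53)<.13)&(abs(w[...,1]+.36)<.14)
    q=w[m]; r=cv2.minAreaRect((q[:,:2]*1000).astype(np.float32)); print('plate',r,np.median(q[:,2]))
H=[]
for n in S:
    w=W[n];I=S[n]['I'].astype(int)
    m=(w[...,2]>.2)&(abs(w[...,0]-.54)<.06)&(w[...,1]>-.41)&(w[...,1]<-.22)
    H.append(w[m]);print(n,m.sum(),w[m].min(0).round(3),w[m].max(0).round(3))
np.savez('head.npz',a=H[0],b=H[1])
E
python3 m.py
```

```text
scene stone 162 rect [460.5 103.9] [ 24.1 153.5] 45.9 pca -43.5 z 0.0595
scene band 150 rect [497.1 153.5] [ 25.5 146.3] 45.4 pca -44.0 z 0.0593
scene empty 147 rect [537.4 201.2] [ 26.7 126.9] 46.3 pca -44.4 z 0.0593
plate ((545.4872436523438, -405.42559814453125), (121.74061584472656, 150.0543212890625), 4.335221767425537) 0.014838204148779342
top stone 187 rect [439.  125.9] [26.  91.2] 45.4 pca -43.5 z 0.0594
top band 180 rect [481.3 170.2] [24.3 81.2] 45.4 pca -44.2 z 0.0601
top empty 190 rect [524.3 216.6] [26.4 94.2] 46.7 pca -43.6 z 0.0604
plate ((529.6524047851562, -354.9898986816406), (251.90773010253906, 263.7682189941406), 0.6946839690208435) 0.013670474234169517
scene 1362 [ 0.497 -0.41   0.253] [ 0.568 -0.276  0.333]
top 1017 [ 0.498 -0.41   0.268] [ 0.567 -0.275  0.333]
```

```bash
cat > fit.py <<'E'
from h import *
from scipy.optimize import least_squares
h=np.load('head.npz')
def ax(yaw,t): return np.array([np.cos(yaw)*np.cos(t),np.sin(yaw)*np.cos(t),-np.sin(t)])
def res(p,P,full=False):
    a=ax(p[3],p[4]); c=p[:3]; d=P-c; s=d@a; r=np.linalg.norm(d-s[:,None]*a,axis=1)  # s<=0 behind lens
    if full: return s,r
    f=np.where((s>-.02),r-.03,np.where(s>-.125,r-.022,.0))
    # distance to ring side, body side, front disc, step
    d1=np.hypot(r-.03,np.maximum(0,np.abs(s+.01)-.01)); d2=np.hypot(r-.022,np.maximum(0,np.abs(s+.0725)-.0525))
    d3=np.hypot(s,np.maximum(0,r-.03)); d4=np.hypot(s+.02,np.maximum(0,r-.03)+np.maximum(0,.022-r))
    return np.min([d1,d2,d3,d4],0)
for nm,P in(('scene',h['a']),('top',h['b']),('both',np.r_[h['a'],h['b']])):
    for it in range(1):
        best=None
        for y0 in np.linspace(-.30,-.26,5):
          for t0 in(.17,.3,.45):
            q=least_squares(lambda p:np.minimum(res(p,P),.02),[.533,y0,.275,np.radians(94),t0],loss='soft_l1',f_scale=.0015)
            if best is None or q.cost<best.cost: best=q
    s,r=res(best.x,P,True); e=res(best.x,P)
    print(nm,best.x[:3].round(4),np.degrees(best.x[3:]).round(2),'med',np.median(e).round(5),'p90',np.quantile(e,.9).round(4),'s',np.quantile(s,[.01,.99]).round(4),s.max().round(4),(e<.003).mean().round(2))
    near=r<.035; print(np.histogram(s[near],np.arange(-.14,.011,.005))[0], [np.median(r[near&(abs(s-c)<.0025)]).round(4) for c in(-.035,-.025,-.0225,-.02,-.0175,-.015,-.01,-.005)])
E
python3 fit.py
```

```text
scene [ 0.5337 -0.284   0.2749] [94.48 17.44] med 0.00117 p90 0.0059 s [-0.1279 -0.0029] -0.0007 0.77
[  0   9  65 146  51  48  44  47  52  41  47  48  49  49  45  39  43  38
  21  21  28  29  30  92 135  48  49  32   0   0] [np.float64(0.0179), np.float64(0.0182), np.float64(0.0224), np.float64(0.0252), np.float64(0.0279), np.float64(0.0303), np.float64(0.0306), np.float64(0.0307)]
top [ 0.5381 -0.2845  0.2734] [92.25 17.47] med 0.00236 p90 0.0074 s [-0.1281 -0.0011] 0.0001 0.61
[ 0  8 14 34 44 45 44 41 42 42 43 45 45 45 45 39 36 33 29 24 27 24 26 29
 54 43 41 39  2  0] [np.float64(0.0183), np.float64(0.0187), np.float64(0.0189), np.float64(0.0232), np.float64(0.0292), np.float64(0.0306), np.float64(0.0307), np.float64(0.0307)]
both [ 0.5349 -0.2842  0.2739] [93.92 17.69] med 0.00179 p90 0.007 s [-0.1281 -0.0021] -0.0001 0.68
[  0  17  78 185  93  91  86  91  93  82  90  94  93  97  84  82  79  70
  52  46  54  56  55 119 188  90  92  74   0   0] [np.float64(0.0179), np.float64(0.0178), np.float64(0.0205), np.float64(0.025), np.float64(0.0282), np.float64(0.0305), np.float64(0.0304), np.float64(0.0303)]
```

```bash
sed -i 's/d2=np.hypot(r-.022,np.maximum(0,np.abs(s+.0725)-.0525))/d2=np.hypot(r-.022,np.maximum(0,np.abs(s+.085)-.04)); d5=np.hypot(r-.018,np.maximum(0,np.abs(s+.0325)-.0125))/; s/\[d1,d2,d3,d4\]/[d1,d2,d3,d4,d5]/; s/np.maximum(0,.022-r))/np.maximum(0,.018-r))/; s/-.035,-.025,-.0225,-.02/-.1,-.08,-.06,-.05,-.045,-.04,-.035,-.025,-.0225,-.02/' fit.py; sed -i 's/^for nm/h={k:h[k][h[k][:,1]>-.385] for k in "ab"}\nfor nm/' fit.py; python3 fit.py | sed 's/np.float64//g'
```

```text
scene [ 0.5343 -0.2836  0.2752] [94.43 17.44] med 0.00075 p90 0.002 s [-0.1114 -0.0026] -0.0008 0.96
[  0   0   0   0   0  19  38  48  48  43  45  49  49  49  43  40  44  36
  21  21  31  27  29  99 132  47  48  30   0   0] [(0.0221), (0.0224), (0.0222), (0.0218), (0.0178), (0.0174), (0.0174), (0.0175), (0.0222), (0.0248), (0.028), (0.03), (0.0301), (0.0301)]
top [ 0.5377 -0.2838  0.2745] [92.81 17.11] med 0.0017 p90 0.006 s [-0.1107 -0.0012] -0.0001 0.75
[ 0  0  0  0  0 14 30 42 41 43 43 45 44 44 46 39 36 31 30 27 26 26 24 31
 50 45 43 41  0  0] [(0.0219), (0.0232), (0.0225), (0.0209), (0.018), (0.0174), (0.0174), (0.0177), (0.0179), (0.0249), (0.0291), (0.0298), (0.03), (0.0296)]
both [ 0.5353 -0.2838  0.2747] [93.99 17.43] med 0.00112 p90 0.0042 s [-0.1111 -0.002 ] -0.0001 0.83
[  0   0   0   0   0  34  66  89  92  83  90  92  94  97  85  82  79  69
  51  47  54  56  54 120 187  92  92  74   0   0] [(0.0219), (0.0224), (0.0222), (0.0213), (0.0182), (0.0173), (0.017), (0.0173), (0.0199), (0.0247), (0.0278), (0.0297), (0.0296), (0.0296)]
```

```bash
cat > g.py <<'E'
from h import *
def tool(): 
    s=robot.get_state(); return s['eef_pos'],R.from_rotvec(s['eef_rot'])
def delta(p,Q,pt,Qt=None):   # total shift and turn in the tool's axes
    d=Q.inv().apply(np.array(pt)-p); w=(Q.inv()*Qt).as_rotvec() if Qt is not None else np.zeros(3)
    return d.round(4),w.round(4)
def down(yaw):  # tool x at yaw, z down
    y=np.radians(yaw); return R.from_matrix(np.array([[np.cos(y),np.sin(y),0],[np.sin(y),-np.cos(y),0],[0,0,-1]]).T.T)
E
python3 - <<'E'
from g import *
p,Q=tool(); print(Q.as_matrix().round(3), down(16.4).as_matrix().round(3))
w=np.array([.35,-.28,.28]); a=delta(p,Q,w); print(a[0],a[0]/9)
b=delta(w,Q,[.4575,.1075,.20]); print(b[0],b[0]/9); print(delta(p,Q,p,down(136)))
E
```

```text
[[ 0.959  0.283  0.   ]
 [ 0.283 -0.959 -0.   ]
 [ 0.     0.    -1.   ]] [[ 0.959  0.282  0.   ]
 [ 0.282 -0.959  0.   ]
 [ 0.     0.    -1.   ]]
[ 0.2565 -0.3074 -0.0487] [ 0.0285     -0.03415556 -0.00541111]
[ 0.2127 -0.3413  0.08  ] [ 0.02363333 -0.03792222  0.00888889]
(array([0., 0., 0.]), array([ 1.0000e-04,  0.0000e+00, -2.0869e+00]))
```

```bash

python3 -m creep '{"series":[0.5,0.0285,-0.034,-0.0054,0,0,0, 0.5,0.0285,-0.034,-0.0054,0,0,0, 0.5,0.0285,-0.034,-0.0054,0,0,0, 0.5,0.0285,-0.034,-0.0054,0,0,0, 0.5,0.0285,-0.034,-0.0054,0,0,0]}'
python3 -m creep '{"series":[0.5,0.0285,-0.034,-0.0054,0,0,0, 0.5,0.0285,-0.034,-0.0054,0,0,0, 0.5,0.0285,-0.034,-0.0054,0,0,0, 0.5,0.0285,-0.034,-0.0054,0,0,0]}'
python3 -m creep '{"series":[0.5,0.0236,-0.038,0.009,0,0,0, 0.5,0.0236,-0.038,0.009,0,0,0, 0.5,0.0236,-0.038,0.009,0,0,0, 0.5,0.0236,-0.038,0.009,0,0,0, 0.5,0.0236,-0.038,0.009,0,0,0]}'
```

```text
t: 1.5
eef_pos: [0.2802, -0.4424, 0.2587]
eef_rot: [3.109, 0.449, 0.0]
force: [0.7, 1.1, -0.1]
finger_gap: 0.5
finger_force: 0.0
t: 1.9
eef_pos: [0.3509, -0.2796, 0.2805]
eef_rot: [3.108, 0.449, 0.001]
force: [0.2, -0.4, 0.2]
finger_gap: 0.498
finger_force: 0.0
t: 2.4
eef_pos: [0.4102, -0.0641, 0.2351]
eef_rot: [3.108, 0.448, 0.002]
force: [2.1, -1.0, 0.1]
finger_gap: 0.496
finger_force: 0.0
```

```bash

python3 -m creep '{"series":[0.5,0.0236,-0.038,0.009,0,0,0, 0.5,0.0236,-0.038,0.009,0,0,0, 0.5,0.0236,-0.038,0.009,0,0,0, 0.5,0.0236,-0.038,0.009,0,0,0, 0.5,0,0,0,0,0,-0.14]}'
python3 -m creep '{"series":[0.5,0,0,0,0,0,-0.14, 0.5,0,0,0,0,0,-0.14, 0.5,0,0,0,0,0,-0.14, 0.5,0,0,0,0,0,-0.14, 0.5,0,0,0,0,0,-0.14]}'
python3 -m creep '{"series":[0.5,0,0,0,0,0,-0.14, 0.5,0,0,0,0,0,-0.14, 0.5,0,0,0,0,0,-0.14, 0.5,0,0,0,0,0,-0.14, 0.5,0,0,0,0,0,-0.14]}'
python3 -m creep '{"series":[0.5,0,0,0,0,0,-0.14, 0.5,0,0,0,0,0,-0.14, 0.5,0,0,0,0,0,-0.14, 0.5,0,0,0,0,0,-0.13, 0.5,0,0,0,0,0,0]}'
python3 - <<'E'
from g import *
I,D=robot.capture('top'); cv2.imwrite('pics/t1.png',cv2.resize(I[190:290,140:270,::-1],None,fx=5,fy=5))
p,Q=tool(); print(p,delta(p,Q,[.4575,.1075,.028],down(136)))
E
```

```text
t: 2.9
eef_pos: [0.4575, 0.1139, 0.1988]
eef_rot: [-3.062, -0.684, -0.002]
force: [0.2, -0.2, -0.1]
finger_gap: 0.496
finger_force: 0.0
t: 3.4
eef_pos: [0.4576, 0.1067, 0.1991]
eef_rot: [2.651, 1.685, 0.001]
force: [0.6, -0.1, -0.2]
finger_gap: 0.498
finger_force: 0.0
t: 3.9
eef_pos: [0.4575, 0.1066, 0.1991]
eef_rot: [1.913, 2.492, 0.0]
force: [-0.1, -0.8, 0.5]
finger_gap: 0.498
finger_force: 0.0
t: 4.4
eef_pos: [0.4575, 0.1066, 0.1989]
eef_rot: [-1.173, -2.914, -0.001]
force: [0.1, 0.2, 0.2]
finger_gap: 0.492
finger_force: 0.0
[0.45755132 0.10659821 0.19894624] (array([0.0006, 0.0006, 0.1709]), array([ 0.0002, -0.0001,  0.0002]))
```

View pics/t1.png

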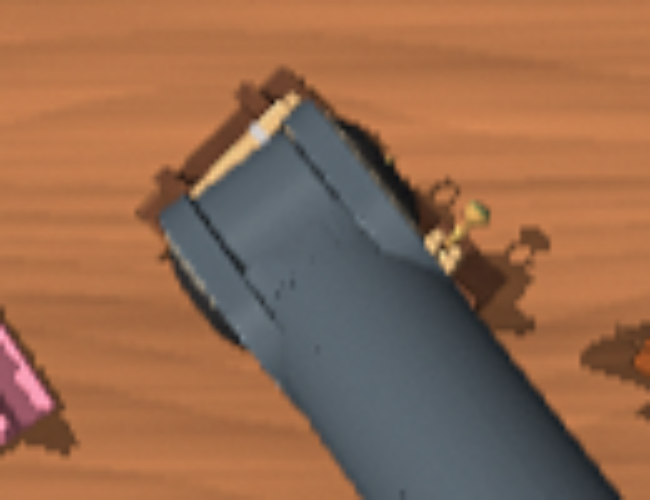

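The hand is over the stone clamp, aligned with it, and the green stone shows clear of the hand at top (236,232). I'll descend and close.

```bash

python3 -m creep '{"series":[0.5,0.0006,0.0006,0.03,0,0,0, 0.5,0,0,0.04,0,0,0, 0.5,0,0,0.03,0,0,0, 0.5,0,0,0.02,0,0,0, 0.5,0,0,0.02,0,0,0]}'
python3 -m creep '{"series":[0.5,0,0,0.015,0,0,0, 0.5,0,0,0.01,0,0,0, 0.5,0,0,0.006,0,0,0, 0.5,0,0,0,0,0,0]}'
python3 -c "
from g import *
for n in('scene','top'):
    I,D=robot.capture(n); np.savez('pics/%s1.npz'%n,I=I,D=D); w=cloud(n,D); I=I.astype(int)
    m=(I[...,1]>I[...,0]+5)&(I[...,1]>I[...,2]+5)&(np.hypot(w[...,0]-.52,w[...,1]-.05)<.05); print(n,m.sum(),np.argwhere(m).mean(0),w[m].mean(0))
"
python3 -m creep '{"series":[0,0,0,0,0,0,0, 0,0,0,0,0,0,0, 0,0,0,0,0,0,0, 0,0,0,0,0,0,0, 0,0,0,0,0,0,0]}'
python3 -m creep '{"series":[0,0,0,0,0,0,0, 0,0,0,0,0,0,0]}'
```

```text
t: 4.95
eef_pos: [0.4573, 0.1074, 0.0578]
eef_rot: [-1.177, -2.913, 0.001]
force: [0.7, -0.3, -1.0]
finger_gap: 0.501
finger_force: 0.0
t: 5.35
eef_pos: [0.4573, 0.1075, 0.0276]
eef_rot: [-1.173, -2.914, 0.001]
force: [-0.5, 0.5, -0.1]
finger_gap: 0.497
finger_force: 0.0
scene 8 [198.5 250.5] [0.51684459 0.04838729 0.05190396]
top 0 [nan nan] [nan nan nan]
t: 5.95
eef_pos: [0.4575, 0.107, 0.0287]
eef_rot: [1.172, 2.913, -0.002]
force: [-2.2, -1.7, 4.5]
finger_gap: 0.294
finger_force: 59.7
t: 6.15
eef_pos: [0.4575, 0.107, 0.0287]
eef_rot: [1.172, 2.913, -0.002]
force: [-1.2, -1.0, 6.1]
finger_gap: 0.298
finger_force: 59.7<string>:5: RuntimeWarning: Mean of empty slice.
  ret = um.true_divide(
```

```bash
cat >> g.py <<'E'
L=np.array([.535,-.2836,.275]); YAW,TILT=94.2,17.4
def ax():
    y,t=np.radians([YAW,TILT]); return np.array([np.cos(y)*np.cos(t),np.sin(y)*np.cos(t),-np.sin(t)])
def R1():
    a=ax(); y=np.cross([0,0,-1.],a); y/=np.linalg.norm(y); return R.from_matrix(np.c_[a,y,np.cross(a,y)])
P=np.array([-.084,0,-.0193])  # stone in tool frame
E
python3 -m creep '{"series":[0,0,0,-0.005,0,0,0, 0,0,0,-0.01,0,0,0, 0,0,0,-0.015,0,0,0, 0,0,0,-0.02,0,0,0, 0,0,0,-0.03,0,0,0]}'
python3 -m creep '{"series":[0,0,0,-0.03,0,0,0, 0,0,0,-0.03,0,0,0, 0,0,0,-0.03,0,0,0, 0,0,0,-0.02,0,0,0, 0,0,0,-0.01,0,0,0]}'
python3 - <<'E'
from g import *
p,Q=tool(); F=L+.15*ax(); T=F-R1().apply(P); print(ax(),R1().as_matrix().round(3)); print(p,T); d,w=delta(p,Q,T,R1()); print(d,w,d/12,w/12)
print(robot.get_state()['finger_gap'])
E
```

```text
t: 6.65
eef_pos: [0.4566, 0.1074, 0.1085]
eef_rot: [-1.171, -2.913, 0.001]
force: [0.3, -0.1, -1.3]
finger_gap: 0.294
finger_force: 59.0
t: 7.15
eef_pos: [0.4581, 0.1082, 0.2303]
eef_rot: [1.171, 2.911, 0.002]
force: [0.3, -0.4, -0.8]
finger_gap: 0.295
finger_force: 59.0
[-0.06988684  0.95167769 -0.29904079] [[-0.07   0.997  0.022]
 [ 0.952  0.073 -0.298]
 [-0.299 -0.    -0.954]]
[0.45812581 0.10823164 0.23032599] [ 0.51906917 -0.06666341  0.18660762]
[-0.1649 -0.0841  0.0439] [ 0.1149 -0.2883  0.7264] [-0.01374167 -0.00700833  0.00365833] [ 0.009575   -0.024025    0.06053333]
0.2951770838369388
```

```bash

python3 -m creep '{"series":[0,-0.0137,-0.007,0.0037,0,0,0, 0,-0.0275,-0.014,0.0073,0,0,0, 0,-0.0275,-0.014,0.0073,0,0,0, 0,-0.0275,-0.014,0.0073,0,0,0, 0,-0.0275,-0.014,0.0073,0,0,0]}'
python3 -m creep '{"series":[0,-0.0275,-0.014,0.0073,0,0,0, 0,-0.0137,-0.007,0.0037,0,0,0, 0,0,0,0,0.0072,-0.018,0.0454, 0,0,0,0,0.0144,-0.036,0.0908, 0,0,0,0,0.0144,-0.036,0.0908]}'
python3 -m creep '{"series":[0,0,0,0,0.0144,-0.036,0.0908, 0,0,0,0,0.0144,-0.036,0.0908, 0,0,0,0,0.0144,-0.036,0.0908, 0,0,0,0,0.0144,-0.036,0.0908, 0,0,0,0,0.0144,-0.036,0.0908]}'
python3 -m creep '{"series":[0,0,0,0,0.0072,-0.018,0.0454, 0,0,0,0,0,0,0, 0,0,0,0,0,0,0]}'
cat > look.py <<'E'
import sys
from g import *
k=sys.argv[1]
p,Q=tool(); e=p+Q.apply(P); print('tcp',p.round(4),'stone by tool',e.round(4),'goal delta 90:',delta(p,Q,L+.09*ax()-R1().apply(P),R1()))
for n in('scene','top'):
    I,D=robot.capture(n); np.savez('pics/%s%s.npz'%(n,k),I=I,D=D); w=cloud(n,D); J=I.astype(int)
    m=(J[...,1]>J[...,0]+5)&(J[...,1]>J[...,2]+5)&(np.linalg.norm(w-e,axis=-1)<.04)
    f,cx,cy,M,t=cam(n); c=M@e+t; u=(f*c[0]/c[2]+cx,f*c[1]/c[2]+cy); print(n,'exp px',np.round(u,1),'green',m.sum())
    if m.any(): print('  px',np.argwhere(m).mean(0)[::-1].round(1),w[m].mean(0).round(4),'in tool',(Q.inv().apply(w[m].mean(0)-p)).round(4))
    # all held points in tool frame
    q=Q.inv().apply((w-p).reshape(-1,3)); s=(abs(q[:,1])<.02)&(abs(q[:,2]+.019)<.022)&(q[:,0]<-.02)&(q[:,0]>-.1)&(D.ravel()>0)
    q=q[s]; print('  held',len(q),'xmin',np.sort(q[:,0])[:3].round(4),'wood y',np.quantile(q[q[:,0]>-.055][:,1],[.02,.98]).round(4) if (q[:,0]>-.055).any() else '','wood z min',np.quantile(q[q[:,0]>-.055][:,2],[.02,.5]).round(4) if (q[:,0]>-.055).any() else '')
E
python3 look.py 2
python3 -c "
import numpy as np,cv2
a=np.load('pics/scene2.npz')['I'][120:240,90:250,::-1];b=np.load('pics/top2.npz')['I'][160:280,250:420,::-1]
c=np.hstack([cv2.resize(a,(400,300),interpolation=cv2.INTER_CUBIC),cv2.resize(b,(400,300),interpolation=cv2.INTER_CUBIC)]);cv2.imwrite('pics/v2.png',c)"
```

```text
t: 7.65
eef_pos: [0.5023, -0.0263, 0.1929]
eef_rot: [-1.172, -2.912, 0.002]
force: [-0.3, 1.2, -1.3]
finger_gap: 0.295
finger_force: 59.0
t: 8.15
eef_pos: [0.5174, -0.0675, 0.1828]
eef_rot: [1.467, 2.698, -0.104]
force: [0.4, 0.5, -1.3]
finger_gap: 0.294
finger_force: 59.0
t: 8.65
eef_pos: [0.5174, -0.067, 0.1831]
eef_rot: [1.941, 2.184, -0.292]
force: [0.1, -0.1, -0.8]
finger_gap: 0.3
finger_force: 59.0
t: 8.95
eef_pos: [0.5178, -0.067, 0.1833]
eef_rot: [1.977, 2.133, -0.308]
force: [-0.4, 0.7, -0.8]
finger_gap: 0.295
finger_force: 59.0
tcp [ 0.5178 -0.067   0.1833] stone by tool [ 0.5236 -0.1412  0.2268] goal delta 90: (array([-0.0607,  0.0011, -0.0033]), array([-0.0051, -0.001 ,  0.0032]))
scene exp px [201.5 179.9] green 14
  px [202.5 179. ] [ 0.5251 -0.1388  0.2291] in tool [-0.0825  0.0017 -0.0222]
  held 195 xmin [-0.0853 -0.0851 -0.0842] wood y [-0.01    0.0158] wood z min [-0.0328 -0.0268]
top exp px [303.2 221.8] green 4
  px [302.  221.5] [ 0.5238 -0.1377  0.2308] in tool [-0.0819  0.0005 -0.0242]
  held 177 xmin [-0.0844 -0.0837 -0.0832] wood y [-0.0103  0.0153] wood z min [-0.0366 -0.0299]
```

View pics/v2.png

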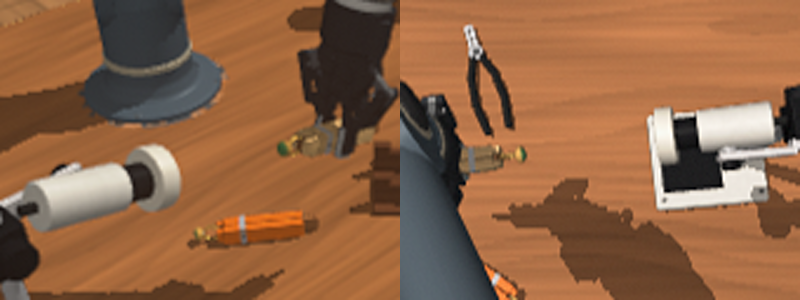

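The stone ring is held and faces the lens, with the stone at scene (202,179) and top (302,221). I'll refine the lens fit once, with the top view freed of the bracket.

```bash
cat > fit2.py <<'E'
exec(open('fit.py').read().split('for nm')[0])
from scipy.optimize import least_squares
def run(P,yaw=None):
    keep=np.ones(len(P),bool); x=np.array([.535,-.2836,.275,np.radians(94.2),.304])
    for it in range(6):
        f=(lambda p:res(p,P[keep])) if yaw is None else (lambda p:res(np.r_[p[:3],yaw,p[4]],P[keep]))
        x=least_squares(f,x,loss='soft_l1',f_scale=.001).x
        if yaw is not None: x[3]=yaw
        keep=res(x,P)<max(.002,.005-.001*it)
    print(x[:3].round(4),np.degrees(x[3:]).round(2),keep.mean().round(2),res(x,P)[keep].mean().round(5))
for P in(h['a'],h['b']): run(P); run(P,np.radians(94.3))
S=np.load('pics/top2.npz'); w=cloud('top',S['D']); I=S['I'].astype(int)
m=(abs(w[...,2]-.014)<.005)&(abs(w[...,0]-.53)<.12)&(w[...,1]<-.26)&(w[...,1]>-.5)&(I.max(-1)-I.min(-1)<25)
r=cv2.minAreaRect((w[m][:,:2]*1000).astype(np.float32)); print(r,m.sum())
E
python3 fit2.py
```

```text
[ 0.5343 -0.2837  0.2752] [94.61 17.32] 0.91 0.00073
[ 0.5346 -0.2836  0.2751] [94.3  17.36] 0.9 0.00073
[ 0.5371 -0.2835  0.2743] [94.73 17.03] 0.61 0.00085
[ 0.5375 -0.2834  0.2743] [94.3  17.01] 0.61 0.00086
((544.29150390625, -404.08612060546875), (115.67903900146484, 149.8070831298828), 3.9143970012664795) 766
```

```bash
sed -i 's/^L=.*/L=np.array([.5353,-.2836,.2748]); YAW,TILT=94.3,17.2/; s/^P=.*/P=np.array([-.084,.002,-.0195])/' g.py
python3 - <<'E'
from g import *
p,Q=tool(); d,w=delta(p,Q,L+.09*ax()-R1().apply(P),R1()); print(d,w)
# relative check: held wood in lens frame, per camera (lens fit of the same camera)
for n,Lx in(('scene',[.5345,-.2836,.2751]),('top',[.5372,-.2835,.2743])):
    S=np.load('pics/%s2.npz'%n); W=cloud(n,S['D']); q=Q.inv().apply((W-p).reshape(-1,3)).reshape(W.shape)
    J=S['I'].astype(int); m=(abs(q[...,1])<.025)&(abs(q[...,2]+.019)<.025)&(q[...,0]<-.027)&(q[...,0]>-.052)&(S['D']>0)&(J[...,0]>J[...,2]+20)
    z=q[m]; top=z[abs(z[:,1])<.008]; print(n,len(z),'y',np.quantile(z[:,1],[.03,.1,.5,.9,.97]).round(4),'top z',np.median(top[:,2]).round(4),'side y',np.median(z[(z[:,2]>-.026)][:,1]).round(4))
    r=q[(abs(q[...,1])<.02)&(abs(q[...,2]+.019)<.02)&(q[...,0]<-.068)&(q[...,0]>-.095)]; print('  setting',len(r),np.quantile(r,[.03,.5,.97],axis=0).round(4).tolist())
E
```

```text
[-0.0601 -0.0009 -0.0033] [-0.0053  0.0028  0.0001]
scene 90 y [-0.0085 -0.0053  0.0111  0.0145  0.0153] top z -0.0308 side y 0.0133
  setting 35 [[-0.0846, -0.0045, -0.0282], [-0.0805, 0.0039, -0.0223], [-0.0697, 0.0096, -0.014]]
top 91 y [-0.0101 -0.0083  0.0021  0.0125  0.0146] top z -0.0298 side y 0.0027
  setting 27 [[-0.0833, -0.0037, -0.0301], [-0.078, 0.0025, -0.0242], [-0.0708, 0.0108, -0.0181]]
```

```bash
sed -i 's/^L=.*/L=np.array([.5346,-.2836,.2755]); YAW,TILT=94.3,17.2/; s/^P=.*/P=np.array([-.084,0,-.0193])/' g.py
python3 - <<'E'
from g import *
p,Q=tool(); d,w=delta(p,Q,L+.09*ax()-R1().apply(P),R1()); print(d,w)
E
```

```text
[-0.0602  0.0004 -0.0042] [-0.0053  0.0028  0.0001]
```

```bash

python3 -m creep '{"series":[0,-0.006,0.0004,-0.0042,-0.0053,0.0028,0, 0,-0.012,0,0,0,0,0, 0,-0.014,0,0,0,0,0, 0,-0.014,0,0,0,0,0, 0,-0.009,0,0,0,0,0]}'
python3 -m creep '{"series":[0,-0.005,0,0,0,0,0, 0,0,0,0,0,0,0, 0,0,0,0,0,0,0]}'
python3 look.py 3
python3 -c "
import numpy as np,cv2
a=np.load('pics/scene3.npz')['I'][130:235,80:220,::-1];b=np.load('pics/top3.npz')['I'][165:270,270:410,::-1]
c=np.hstack([cv2.resize(a,(400,300),interpolation=cv2.INTER_CUBIC),cv2.resize(b,(400,300),interpolation=cv2.INTER_CUBIC)]);cv2.imwrite('pics/v3.png',c)"
```

```text
t: 9.55
eef_pos: [0.5225, -0.1208, 0.2051]
eef_rot: [1.979, 2.127, -0.299]
force: [-0.5, -0.3, -1.8]
finger_gap: 0.298
finger_force: 59.0
t: 9.85
eef_pos: [0.5227, -0.1227, 0.2057]
eef_rot: [1.976, 2.131, -0.298]
force: [0.0, 0.3, -0.4]
finger_gap: 0.291
finger_force: 59.0
tcp [ 0.5227 -0.1227  0.2057] stone by tool [ 0.5283 -0.197   0.249 ] goal delta 90: (array([-0.0008, -0.0002,  0.0004]), array([ 0.0008, -0.    , -0.0001]))
scene exp px [184.3 182.7] green 15
  px [185.5 181.7] [ 0.5298 -0.1942  0.2516] in tool [-0.0822  0.0017 -0.0225]
  held 219 xmin [-0.0844 -0.0843 -0.0838] wood y [-0.0108  0.0155] wood z min [-0.0329 -0.0261]
top exp px [324.8 218.8] green 6
  px [323.3 218.5] [ 0.5288 -0.1929  0.2517] in tool [-0.0809  0.0008 -0.0231]
  held 178 xmin [-0.0829 -0.0822 -0.0821] wood y [-0.0103  0.0153] wood z min [-0.0369 -0.0301]
```

View pics/v3.png

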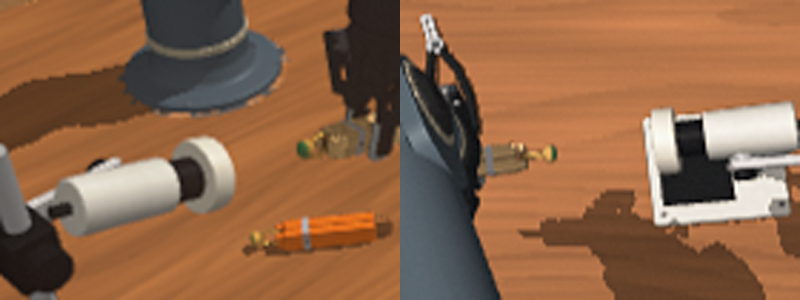

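The stone at scene (186,182) and top (323,218) lies on the line of the camera head in both views. I'll trim by 0.8 mm and hold for over two seconds.

```bash

python3 -m creep '{"series":[0,-0.0008,-0.0002,0.0004,0.0008,0,0, 0,0,0,0,0,0,0, 0,0,0,0,0,0,0, 0,0,0,0,0,0,0, 0,0,0,0,0,0,0]}'
for i in 1; do
python3 -m creep '{"series":[0,0,0,0,0,0,0, 0,0,0,0,0,0,0, 0,0,0,0,0,0,0, 0,0,0,0,0,0,0, 0,0,0,0,0,0,0]}'
python3 -m creep '{"series":[0,0,0,0,0,0,0, 0,0,0,0,0,0,0, 0,0,0,0,0,0,0, 0,0,0,0,0,0,0, 0,0,0,0,0,0,0]}'
python3 -m creep '{"series":[0,0,0,0,0,0,0, 0,0,0,0,0,0,0, 0,0,0,0,0,0,0, 0,0,0,0,0,0,0, 0,0,0,0,0,0,0]}'
python3 -m creep '{"series":[0,0,0,0,0,0,0, 0,0,0,0,0,0,0, 0,0,0,0,0,0,0, 0,0,0,0,0,0,0, 0,0,0,0,0,0,0]}'
python3 -m creep '{"series":[0,0,0,0,0,0,0, 0,0,0,0,0,0,0, 0,0,0,0,0,0,0, 0,0,0,0,0,0,0, 0,0,0,0,0,0,0]}'
done
python3 - <<'E'
from g import *
p,Q=tool(); print(delta(p,Q,L+.09*ax()-R1().apply(P),R1()))
t=np.pi/24; print(t,-.084*(1-np.cos(t)),.084*np.sin(t))
E
```

```text
t: 10.45
eef_pos: [0.5227, -0.1239, 0.2057]
eef_rot: [1.977, 2.13, -0.299]
force: [-0.3, 0.2, -0.8]
finger_gap: 0.292
finger_force: 59.0
t: 10.95
eef_pos: [0.5227, -0.1239, 0.2057]
eef_rot: [1.977, 2.13, -0.299]
force: [0.2, -1.0, -0.8]
finger_gap: 0.298
finger_force: 59.0
t: 11.45
eef_pos: [0.5227, -0.1239, 0.2057]
eef_rot: [1.977, 2.13, -0.299]
force: [1.2, -0.6, -1.1]
finger_gap: 0.297
finger_force: 59.0
t: 11.95
eef_pos: [0.5227, -0.124, 0.2057]
eef_rot: [1.977, 2.13, -0.299]
force: [0.1, 0.7, -0.8]
finger_gap: 0.295
finger_force: 59.0
t: 12.45
eef_pos: [0.5227, -0.1239, 0.2057]
eef_rot: [1.977, 2.13, -0.299]
force: [0.0, 0.6, -0.7]
finger_gap: 0.292
finger_force: 59.0
t: 12.95
eef_pos: [0.5227, -0.124, 0.2057]
eef_rot: [1.977, 2.13, -0.299]
force: [-0.1, 0.0, 0.0]
finger_gap: 0.296
finger_force: 59.0
(array([ 0.0004, -0.0001, -0.0001]), array([-0.0001,  0.0004, -0.0005]))
0.1308996938995747 -0.000718631644599928 0.010964200146484334
```

```bash

python3 -m creep '{"series":[0,-0.0007,0.011,0,0,0,0.1309, 0,-0.0007,0.011,0,0,0,0.1309]}'
python3 -c "
from g import *
p,Q=tool();print(p+Q.apply(P)-L-.09*ax(), Q.as_matrix()[:,0])"
python3 -m creep '{"series":[0,-0.0007,0.011,0,0,0,0.1309, 0,-0.0007,0.011,0,0,0,0.1309, 0,-0.0007,0.011,0,0,0,0.1309, 0,-0.0007,0.011,0,0,0,0.1309, 0,-0.0007,0.011,0,0,0,0.1309]}'
python3 -m creep '{"series":[0,-0.0007,0.011,0,0,0,0.1309, 0,-0.0007,0.011,0,0,0,0.1309, 0,-0.0007,0.011,0,0,0,0.1309, 0,-0.0007,0.011,0,0,0,0.1309, 0,-0.0007,0.011,0,0,0,0.1309]}'
python3 -m creep '{"series":[0,0,0,0,0,0,0, 0,0,0,0,0,0,0]}'
cat >> g.py <<'E'
def R2(): return R1()*R.from_rotvec([0,0,np.pi/2])
E
sed -e 's/R1()/R2()/g' look.py > look2.py; python3 look2.py 4
python3 -c "
import numpy as np,cv2
a=np.load('pics/scene4.npz')['I'][130:235,80:220,::-1];b=np.load('pics/top4.npz')['I'][165:270,270:410,::-1]
c=np.hstack([cv2.resize(a,(400,300),interpolation=cv2.INTER_CUBIC),cv2.resize(b,(400,300),interpolation=cv2.INTER_CUBIC)]);cv2.imwrite('pics/v4.png',c)"
```

```text
t: 13.15
eef_pos: [0.5448, -0.125, 0.2065]
eef_rot: [2.227, 1.835, -0.252]
force: [0.3, 0.3, -0.4]
finger_gap: 0.292
finger_force: 59.0
[-1.29592738e-04 -2.67372476e-04  7.14658233e-05] [ 0.1944506   0.93840298 -0.28563754]
t: 13.65
eef_pos: [0.5922, -0.1502, 0.2153]
eef_rot: [2.666, 1.01, -0.122]
force: [0.5, -0.1, -1.1]
finger_gap: 0.291
finger_force: 59.0
t: 14.15
eef_pos: [0.6131, -0.198, 0.2304]
eef_rot: [2.84, 0.099, 0.017]
force: [0.4, -0.0, -0.9]
finger_gap: 0.294
finger_force: 59.0
t: 14.35
eef_pos: [0.6127, -0.1974, 0.2303]
eef_rot: [2.839, 0.11, 0.015]
force: [0.8, 0.8, -1.8]
finger_gap: 0.296
finger_force: 59.0
tcp [ 0.6127 -0.1974  0.2303] stone by tool [ 0.5286 -0.1982  0.2489] goal delta 90: (array([-0.0004, -0.0001, -0.0002]), array([-0.    ,  0.0004,  0.0022]))
scene exp px [184. 183.] green 0
  held 118 xmin [-0.0817 -0.0796 -0.0786] wood y [0.0096 0.0147] wood z min [-0.0287 -0.0192]
top exp px [325.2 218.7] green 2
  px [325.5 217. ] [ 0.5328 -0.1988  0.2518] in tool [-0.0798  0.0018 -0.0218]
  held 91 xmin [-0.0802 -0.0795 -0.0782] wood y [-0.0026  0.0122] wood z min [-0.0362 -0.0297]
```

View pics/v4.png

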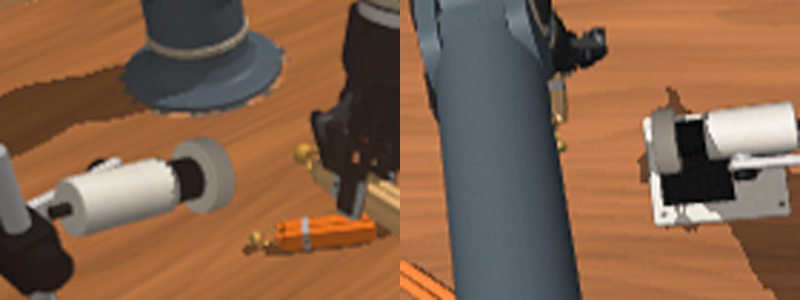

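The clamp now lies across the lens axis, with the stone at top (325,217) still in place, and the head has not moved. I'll make a last trim, settle and hand in.

```bash

python3 -m creep '{"series":[0,-0.0004,-0.0001,-0.0002,0,0.0004,0.0022, 0,0,0,0,0,0,0, 0,0,0,0,0,0,0, 0,0,0,0,0,0,0, 0,0,0,0,0,0,0]}'
python3 -m creep '{"series":[0,0,0,0,0,0,0, 0,0,0,0,0,0,0, 0,0,0,0,0,0,0, 0,0,0,0,0,0,0, 0,0,0,0,0,0,0]}'
python3 -c "
from g import *
p,Q=tool(); print(delta(p,Q,L+.09*ax()-R2().apply(P),R2())); print(robot.job_done())"
```

```text
t: 14.95
eef_pos: [0.6124, -0.1976, 0.2307]
eef_rot: [2.839, 0.103, 0.017]
force: [0.3, 0.2, -0.9]
finger_gap: 0.294
finger_force: 59.0
t: 15.45
eef_pos: [0.6125, -0.1977, 0.2307]
eef_rot: [2.839, 0.103, 0.017]
force: [0.4, 0.2, -1.1]
finger_gap: 0.294
finger_force: 59.0
(array([-0.0001, -0.0005,  0.0002]), array([ 0.0004, -0.0003, -0.0027]))
the job is handed in; nothing more can be done
None
```

The job is handed in at 15.45 s on the robot's clock: the stone was held facing the lens at 90 mm for over two seconds, then turned a quarter turn so the lens looks through the finger hole, and it is still held there. By the arm's own readings it is within about 1 mm of where I measured the focus point; that measurement, from the cameras, is only good to about 2 mm.

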